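Raise the guard window of a coil test cell to its mark

ROBOT

A 6-joint arm with a two-finger parallel gripper is mounted at the origin on the work surface. World frame = base frame: x ahead of the robot, y to its left, z up, the work surface at z = 0. Lengths are in m, angles in degrees, forces in N, time in s.
With the tool pointing down it reaches from about 0.325 to 0.775 m from the base axis. Payload 5.5 kg.
Tool frame: the origin (TCP) lies at the centre of the arm's flange, where the gripper is bolted on; the fingertips stand 182 mm ahead of it and the grasp point (between the pads) lies 163 mm ahead of it; z points along the fingers, y is the line along which they close (so a half turn about z gives the same grasp; the last joint's range is limited). The gripper opens to 88 mm and grips with 3 to 60 N. Pads are 20 mm wide; open, the fingers measure 115 mm over their backs; the gripper's body (75 mm by 178 mm) begins 61 mm behind the grasp point.
Start: joints at [-74.983, 5.22, 70.514, -0, 104.267, -3.249], TCP at [0.188, -0.57, 0.405] pointing down, gripper open.
Joint ranges: [-164.24, 164.24], [-49.07, 125.15], [9.68, 141.18], [-86.29, 266.29], [3.28, 154.24], [-151.56, 151.56]. Speed limits (degrees/s): [147.25, 147.25, 172.46, 180, 180, 180].

INTERFACE

Orientations are given as [roll, pitch, yaw] about the fixed x, y, z axes, in that order (R = Rz(yaw) Ry(pitch) Rx(roll)).
In Python, from station import r gives the robot as it stands. The module is installed in compiled form; this text tells all that it offers. Calls block until the motion is done:
- r.reach(position, orientation): joint-space move of the TCP to a pose.
- r.servo_line(position, rotation=None, speed=0.15): straight line of the TCP; rotation=None keeps the orientation; speed is the mean speed in m/s.
- r.move_joints(angles): joint-space move.
- r.let_go() and r.grab(squeeze=None): open the fingers fully, or close them until they stop; squeeze is the grip in N (None keeps the last).
- r.wait(seconds).
- r.inverse_kinematics(position, orientation): joint angles nearest the present ones, or None.
- r.sense(): the state.
- r.snapshot(name): name is "scene" or "side" or "wrist"; returns a dict with "frame" (384x512x3 uint8, red, green, blue), "fx", "fy", "cx", "cy" (pixels), "dist_coeffs" ([k1, k2, p1, p2, k3] as OpenCV has them; the pictures are not rectified), "R" (3x3) and "t" (3): a world point X has camera coordinates R X + t. Camera axes: x right, y down, z forward; pixel columns grow to the right and rows downward; lengths in m; the calibration is good to about 2 mm. A picture is of the moment at which its call begins. There is no depth.
A pose or a line that the arm cannot do raises r.IKError and nothing moves.
- r.hand_in(): hands the job in; it is judged then, once.
The state is a dict: "clock": time; "joints": joint angles; "joint_vel": joint speeds; "joint_torque": joint torques, N m; "tcp_pos": TCP position; "orientation": TCP orientation; "contact_force": force on the tool from outside, world axes, zero at the start; "torque": the same for the moment, N m; "opening": finger opening in m; "gripper_force": force on a finger pad.
Only numpy, scipy, OpenCV 4.12 (cv2) and the standard library are available. Lean on these libraries where they do the work, as an engineer would, in place of code of your own. Each camera call takes 0.05 s, during which the arm holds its last target. There are 200 camera calls.

TASK

Press the red stop button on the control box, then push the yellow-lipped guard window of the green test cell up from beneath its lip until the black pointer on the window is level with the red mark on the rail, and leave it there. Only push with the fingers and pick nothing up; do not press the green start button or shift the red mark, and leave everything else on the bench where it is.

Things in the scene. Friction and masses are not known exactly. Their poses are not given: they have to be found in the camera images.
- cell: Green coil test cell, fixed, 340 deep (x) x 280 wide (y) x 290 mm high. Origin: centre of its underside; -x is its front, towards the robot. The front slopes back at 45 degrees, starting 50 mm above the bench at the front edge. The guard window slides up it between two aluminium rails (30 mm wide, middles at y = -125 and +125 mm, outer faces in the slope plane).
- sash (a joint): Guard window, travel up the slope in m: 0 shut, 0.17 fully up. Starts 0 to 0.03. Counterweighted: it stays where it is left; moving it takes about 3 to 5 N along the slope, either way. Its clear pane runs 170 mm up from the lip's underside. Above its 8 mm front edge the lip slopes back to the pane over 60 mm, so it cannot be pinched.
- lip_under (a point): Centre of the flat underside of the window's yellow lip. Axes: x into the cell square to the slope (forward and 45 degrees down), y left along the lip, z up the slope, the way the window slides. The lip is 196 mm long and stands 30 mm out of the window plane (x -15 to +15 mm of this point). Free for 60 mm down the slope; there a flat grey apron lies 27 mm deeper (+x) than this point.
- pointer (a point): Middle of the black pointer, a tab 28 x 18 mm and 8 mm thick along the slope, at the left (+y) end of the lip; moves with the window. Axes as point lip_under.
- mark_line (a point): Middle of the red mark, a bar 45 x 22 mm, 8 mm thick along the slope, clamped on the left rail beside the pointer's path, 40 mm left of it. Axes as point lip_under: pointer and mark are level when they have the same place along z. Set 0.07 to 0.155 m up the slope from the pointer's shut position, at least 0.04 m above its start.
- stop_top (a point): Centre of the top of the red stop button, 36 mm across, a spring button going 6 mm down into a black housing; 5 N takes it fully down. Points up.
- stop (a joint): Red stop button, m pressed: 0 up, 0.006 fully down; springs back.
- start (a joint): Green start button, m pressed; 28 mm across, 70 mm from the red one on the same box. Leave it alone.
- panel: Grey control box, fixed to the bench, 90 x 140 x 50 mm high, origin under its centre; red button at y = -34 mm, green at y = +36 mm of its own frame. It stands left or right of the cell; an orange tray is on the other side.
- tray: Orange open tray, fixed, 130 x 130 x 45 mm, origin under its centre.
- tray_coil_a: Red ring, 40 mm across, 18 mm high, loose in the tray, origin under its centre.
- tray_coil_b: Green ring, 40 mm across, 18 mm high, loose in the tray, origin under its centre.
- bobbin_a: Loose bobbin of copper wire, 44 mm across, 44 mm high, standing at a front corner of the cell, origin under its centre.
- bobbin_b: Loose bobbin with red winding, 44 mm across, 44 mm high, origin under its centre.
- spool: Loose spool of copper wire, 88 mm across, 88 mm high, origin under its centre.
- screwdriver: Loose screwdriver with a red handle, lying on the bench.
- varnish: Loose metal can, 60 mm across, 110 mm high, origin under its centre.
Things that resemble listed ones, but are neither listed nor needed, are in the scene too. What is shaped like the panel but pink or purple is not meant.

How it is judged (in metres and radians):
On the way, in this order (a step that is already met when the one before it is completed fails the run):
1. the red stop button is pressed (value of joint stop above 0.004 m), for 0.05 s.
2. the fingers push the window up by its lip (contact force between the fingers and sash above 0.5 N and z of the grasp point in the frame of lip_under below 0.03 m and velocity of joint sash above 0.003 m/s), for 0.1 s.
3. the window's pointer is level with the red mark (z of pointer in the frame of mark_line between -0.008 and 0.008 m), for 0.2 s.
At the end, for the whole second after the job is handed in: The black pointer is within 8 mm of the red mark along the slope and the window is at rest there; both buttons are up; no loose thing is more than 25 mm from where it began (all of step 3 and velocity of joint sash between -0.005 and 0.005 m/s and value of joint each of start, stop below 0.002 m and distance of each of bobbin_a, bobbin_b, spool, screwdriver, varnish, tray_coil_a, tray_coil_b from where it was at the start of the episode below 0.025 m); the robot touches nothing.
It fails at once if the green start button is pressed (value of joint start above 0.003 m).
It fails at once if the red mark is shifted (distance of mark_line from where it was at the start of the episode above 0.005 m).
It fails at once if a loose thing on the bench is lifted, carried or knocked aside (distance of any of bobbin_a, bobbin_b, spool, screwdriver, varnish, tray_coil_a, tray_coil_b from where it was at the start of the episode above 0.025 m).
It also fails if it takes over 56 s, if anything falls off the work surface, if the arm or the gripper's body presses on something with over 40 N, if the wrist force passes 120 N, or if a joint passes its speed limit or range.

## Working session

There is one attempt and no reset: what is moved stays moved. The work goes in short steps, each a Python script; the robot and the scene stay as the last script left them, time stands still between calls to the robot, and variables do not carry over. Pictures are saved under pics/ and viewed, at most 10 in all, crops included, and the job is handed in when it is done.

```bash
mkdir -p pics; cat > h.py <<'E'
import numpy as np, cv2, pickle
def K(s): return np.array([[s["fx"],0,s["cx"]],[0,s["fy"],s["cy"]],[0,0,1.]])
def ray(s,uv):
    p=cv2.undistortPoints(np.array([[uv]],float),K(s),np.array(s["dist_coeffs"],float))[0,0]
    R=np.array(s["R"]);t=np.array(s["t"]); d=R.T@np.array([p[0],p[1],1]); return -R.T@t, d/np.linalg.norm(d)
def plane(s,uv,z):
    o,d=ray(s,uv); return o+d*(z-o[2])/d[2]
def tri(prs):
    A=np.zeros((3,3));b=np.zeros(3)
    for s,uv in prs:
        o,d=ray(s,uv);P=np.eye(3)-np.outer(d,d);A+=P;b+=P@o
    X=np.linalg.solve(A,b)
    return X,[np.linalg.norm(np.cross(ray(s,uv)[1],X-ray(s,uv)[0])) for s,uv in prs]
def proj(s,X):
    return cv2.projectPoints(np.array([X],float),cv2.Rodrigues(np.array(s["R"],float))[0],np.array(s["t"],float),K(s),np.array(s["dist_coeffs"],float))[0].ravel()
E
python3 - <<'E'
from h import *
from station import r
S={n:r.snapshot(n) for n in("scene","side")}
pickle.dump(S,open("s0.pkl","wb"))
for n in S: cv2.imwrite(f"pics/{n}0.png",cv2.resize(S[n]["frame"][:,:,::-1],(800,600)))
for n in S: print(n, -np.array(S[n]["R"]).T@S[n]["t"])
E
```

```text
scene [ 1.38219548 -0.21911101  1.05229192]
side [-0.27060674  0.92634941  0.71869795]
```

View pics/scene0.png

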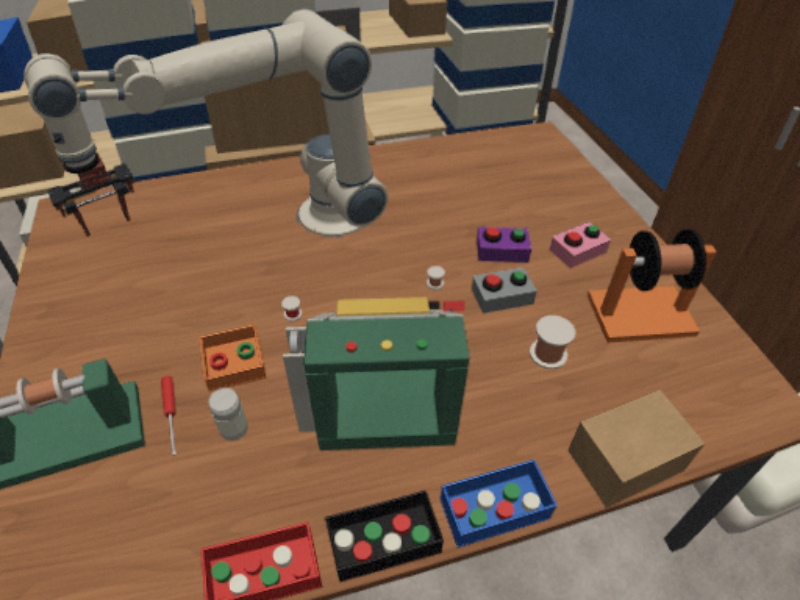

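View pics/side0.png

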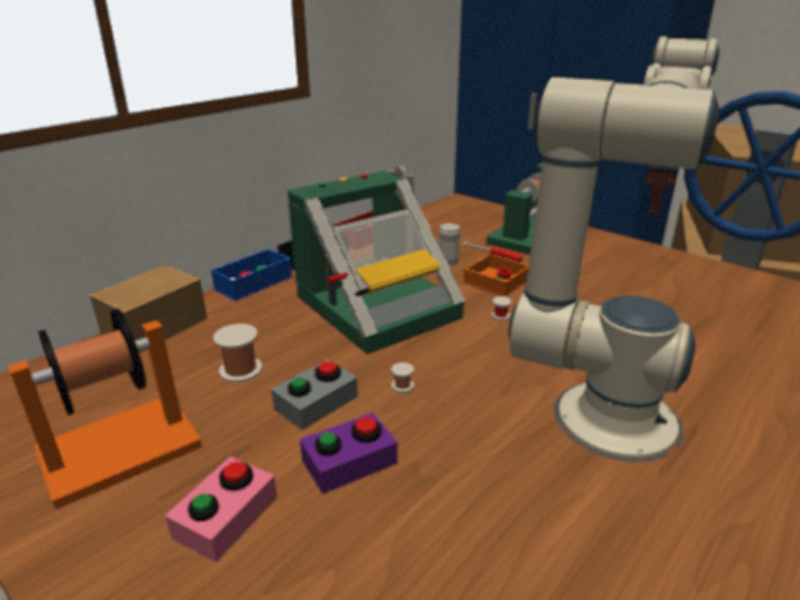

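The scene shows the real grey control box at scene view px (505,288) / side (315,392), with its red button at scene (492,282) / side (328,369). Lookalikes are the purple box, red at scene (493,234) / side (366,429), and the pink box, red at scene (573,238) / side (235,472). I choose the grey one by the description. The window lip is yellow (side 398,270), the red mark is at side (338,277) and the black pointer is near side (362,291).

```bash
python3 - <<'E'
from h import *
S=pickle.load(open("s0.pkl","rb"))
f=S["side"]["frame"][:,:,::-1]; g=S["scene"]["frame"][:,:,::-1]
c=np.zeros((600,800,3),np.uint8)
c[:,:575]=cv2.resize(f[105:225,185:300],(575,600),interpolation=cv2.INTER_CUBIC)
c[:200,575:799]=cv2.resize(f[225:275,170:226],(224,200),interpolation=cv2.INTER_CUBIC)
c[200:400,575:799]=cv2.resize(g[165:205,300:345],(224,200),interpolation=cv2.INTER_CUBIC)
c[400:,575:799]=cv2.resize(g[180:215,260:300],(224,200),interpolation=cv2.INTER_CUBIC)
cv2.imwrite("pics/crop1.png",c)
def red(n,x0,x1,y0,y1):
    h=cv2.cvtColor(S[n]["frame"],cv2.COLOR_RGB2HSV)[y0:y1,x0:x1].astype(int)
    m=((h[...,0]<8)|(h[...,0]>172))&(h[...,1]>150)&(h[...,2]>90)
    N,l,st,ce=cv2.connectedComponentsWithStats(m.astype(np.uint8))
    k=1+np.argmax(st[1:,4]); print(n,st[k],ce[k]+[x0,y0]); return ce[k]+[x0,y0]
a=red("side",200,222,225,250); b=red("scene",305,325,170,192)
X,e=tri([(S["side"],a),(S["scene"],b)]);print("stop",X,e, plane(S["scene"],b,.065),plane(S["side"],a,.065))
a=red("side",200,230,165,190); b=red("scene",278,302,185,205)
print("mark",*tri([(S["side"],a),(S["scene"],b)]))
E
```

```text
side [ 3  6 13  8 79] [209.21518987 234.4556962 ]
scene [ 6  6  9  7 49] [315.10204082 178.91836735]
stop [0.46127097 0.30496247 0.06872057] [np.float64(0.0009170047253059899), np.float64(0.0009170047253058465)] [0.45842258 0.3076291  0.065     ] [0.46504313 0.30056148 0.065     ]
side [10 10 12  5 36] [215.16666667 176.75      ]
scene [ 6  7 14  7 89] [290.57303371 194.98876404]
mark [0.59701698 0.14529656 0.1608575 ] [np.float64(0.001327348330744226), np.float64(0.0013273483307442158)]
```

View pics/crop1.png

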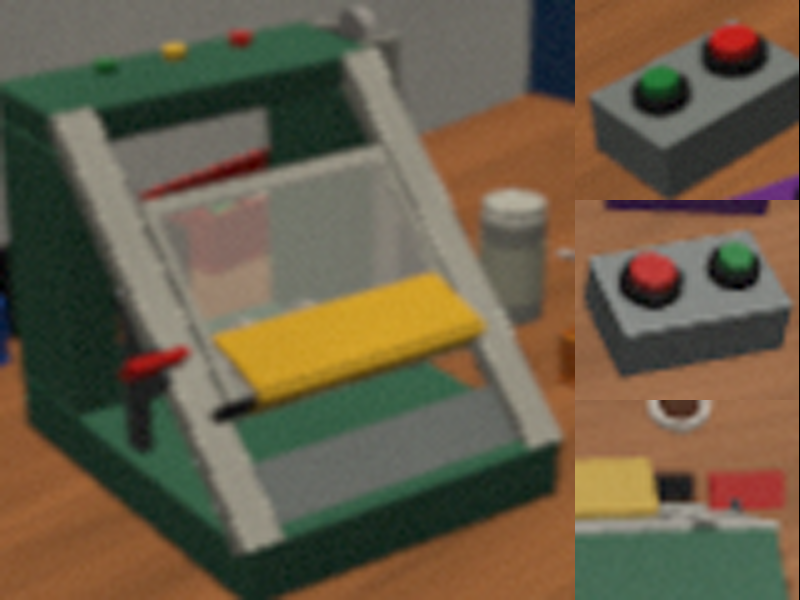

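The crop confirms the choice: grey box, red button nearest the cell and robot side, with the green one beyond it. The black pointer is at crop (235,408), the red bar at (155,362), and the lip underside front edge runs from (258,403) to (485,325). I'll press stop now.

```bash
python3 - <<'E'
from h import *
from station import r
r.grab(5)
for p,y in (([.2,-.37,.45],-60),([.40,0,.45],0)): 
    r.reach(p,[180,0,y])
B=[.461,.305]
r.reach([*B,.33],[180,0,30])
f0=np.array(r.sense()["contact_force"])
r.servo_line([*B,.262])
z=.262
while z>.235:
    z-=.0015; r.servo_line([*B,z],speed=.03)
    f=np.array(r.sense()["contact_force"])-f0
    if f[2]>9: break
r.wait(.2); s=r.sense(); print(z, np.array(s["contact_force"])-f0, s["clock"])
r.servo_line([*B,.36])
r.reach([.36,.02,.36],[180,-45,0])
w=r.snapshot("wrist"); pickle.dump(w,open("w1.pkl","wb"))
cv2.imwrite("pics/w1.png",cv2.resize(w["frame"][:,:,::-1],(800,600)))
s=r.sense();print(s["clock"],s["tcp_pos"],-np.array(w["R"]).T@w["t"])
E
```

```text
0.2455 [-4.76990482 -3.74493118 12.73984892] 9.1583Traceback (most recent call last):
  File "<stdin>", line 17, in <module>
station.IKError: the arm cannot take that pose within its joint ranges
```

```bash
python3 - <<'E'
from h import *
from station import r
from scipy.spatial.transform import Rotation as Ro
s=r.sense();print(s["clock"],s["tcp_pos"],s["contact_force"])
S=pickle.load(open("s0.pkl","rb"))
# rough lip under: side-view pointer with scene pointer
ptr_side=(185+235/5,105+408/5); ptr_scene=(260+675*0+ (675-575)/5.6,180+(488-400)/(200/35))
print("pointer",*tri([(S["side"],ptr_side),(S["scene"],ptr_scene)]))
for n,u in (("bob_a",(402,388)),("bob_b",(500,316))): print(n,plane(S["side"],(u[0]*.64,u[1]*.64),0))
for pitch in (-60,-45,-30,-15,0):
  for spin in (0,90,180,270):
    R=Ro.from_euler("xyz",[180,pitch,0],degrees=True)*Ro.from_euler("z",spin,degrees=True)
    o=R.as_euler("xyz",degrees=True); zz=R.as_matrix()[:,2]; row=""
    for tip in ([.5,0,.2],[.55,0,.11],[.59,0,.15],[.63,0,.19]):
        q=r.inverse_kinematics(list(np.array(tip)-.182*zz),list(o)); row+=" Y" if q is not None else " -"
    print(pitch,spin,row)
E
```

```text
10.075 [0.46093939 0.30495694 0.35829443] [-0.32465438 -0.71997754 -0.65082828]
pointer [0.55289249 0.11457254 0.12514252] [np.float64(0.004334361843785467), np.float64(0.004334361843785533)]
bob_a [0.36667198 0.19112989 0.        ]
bob_b [ 3.78196031e-01 -1.89415767e-01  1.11022302e-16]
-60 0  - - Y Y
-60 90  - - - -
-60 180  - - Y Y
-60 270  - - Y Y
-45 0  - Y Y Y
-45 90  - - - -
-45 180  - Y Y Y
-45 270  - Y Y Y
-30 0  Y Y Y Y
-30 90  - - - -
-30 180  Y Y Y Y
-30 270  Y Y Y Y
-15 0  Y Y Y Y
-15 90  - - - -
-15 180  Y Y Y Y
-15 270  Y Y Y Y
0 0  Y Y Y Y
0 90  - - - -
0 180  Y Y Y Y
0 270  Y Y Y Y
```

```bash
python3 - <<'E'
from h import *
from station import r
for p in ([.34,.05,.38],[.36,.05,.38],[.38,.05,.38],[.38,.05,.36]):
    if r.inverse_kinematics(p,[180,-30,0]) is not None: break
r.reach(p,[180,-30,0])
w=r.snapshot("wrist"); pickle.dump(w,open("w1.pkl","wb"))
cv2.imwrite("pics/w1.png",cv2.resize(w["frame"][:,:,::-1],(800,600)))
s=r.sense();print(s["clock"],s["tcp_pos"],-np.array(w["R"]).T@w["t"])
E
```

```text
11.1417 [0.36041495 0.05051147 0.37980645] [0.42880327 0.05007565 0.39631454]
```

View pics/w1.png

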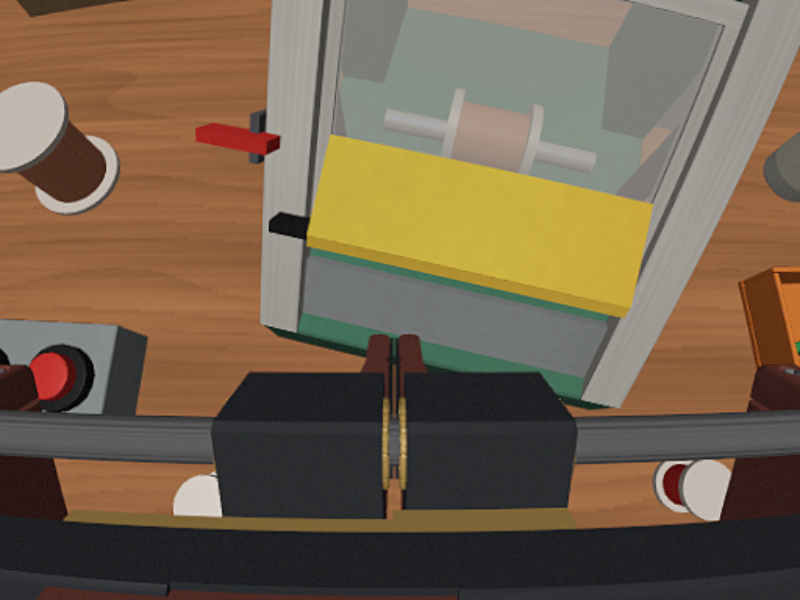

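The wrist view shows the pointer at (290,226), the red mark at (237,138), the lip's front-edge lower corners at (307,248) and (626,317), and the lip yawed. I'll take a second view with a sideways baseline and triangulate.

```bash
cat > det.py <<'E'
from h import *
def det(w):
    """pixel features: lip bottom-left/right corners, pointer, mark centroid"""
    h=cv2.cvtColor(w["frame"],cv2.COLOR_RGB2HSV).astype(int)
    def big(m,near=None):
        N,l,st,ce=cv2.connectedComponentsWithStats(m.astype(np.uint8))
        ks=[k for k in range(1,N) if st[k,4]>60]
        k=max(ks,key=lambda k:st[k,4]) if near is None else min(ks,key=lambda k:np.linalg.norm(ce[k]-near))
        return l==k,ce[k]
    Y,_=big((abs(h[...,0]-25)<6)&(h[...,1]>170)&(h[...,2]>110))
    c=cv2.findContours(Y.astype(np.uint8),0,1)[0][0][:,0,:]
    q=cv2.approxPolyDP(c,6,True)[:,0,:]
    bl=c[np.argmax(c@[-1,.8])]; br=c[np.argmax(c@[.5,1])]
    P,pc=big((h[...,2]<45)&(np.arange(384)[:,None]<bl[1]+25),bl+[-12,-14])
    ctr=lambda m:cv2.minAreaRect(cv2.findNonZero(m.astype(np.uint8)))[0]
    M,mc=big(((h[...,0]<6)|(h[...,0]>174))&(h[...,1]>170)&(h[...,2]>90)&(np.arange(384)[:,None]<bl[1]+25),bl+[-45,-65])
    return dict(bl=bl,br=br,ptr=np.array(ctr(P)),mark=np.array(ctr(M)),pm=P,mm=M)
E
python3 - <<'E'
from det import *
from station import r
r.reach([.36,.14,.38],[180,-30,0])
w2=r.snapshot("wrist"); pickle.dump(w2,open("w2.pkl","wb"))
w1=pickle.load(open("w1.pkl","rb"))
d1,d2=det(w1),det(w2)
for k in("bl","br","ptr","mark"): print(k,d1[k]/.64,d2[k]/.64,*tri([(w1,d1[k]),(w2,d2[k])]))
im=w2["frame"][:,:,::-1].copy()
for k in("bl","br","ptr","mark"): cv2.circle(im,tuple(int(v) for v in d2[k]),2,(255,0,255),-1)
cv2.imwrite("pics/w2.png",cv2.resize(im,(800,600)))
E
```

```text
bl [307.8125 245.3125] [457.8125 243.75  ] [0.53492355 0.1032667  0.1340515 ] [np.float64(0.000318073309419812), np.float64(0.00031807330941990706)]
br [623.4375 315.625 ] [764.0625 315.625 ] [ 0.49015029 -0.08566538  0.13520073] [np.float64(8.062825942572122e-05), np.float64(8.0628259425648e-05)]
ptr [287.80660629 224.66688156] [438.28120232 224.99997616] [0.54598605 0.11536332 0.13854599] [np.float64(0.00035185143087084484), np.float64(0.00035185143087092745)]
mark [235.60698032 137.59014606] [388.81449699 135.22931337] [0.59353886 0.14560431 0.16082693] [np.float64(6.332782636396505e-05), np.float64(6.332782636385863e-05)]
```

View pics/w2.png

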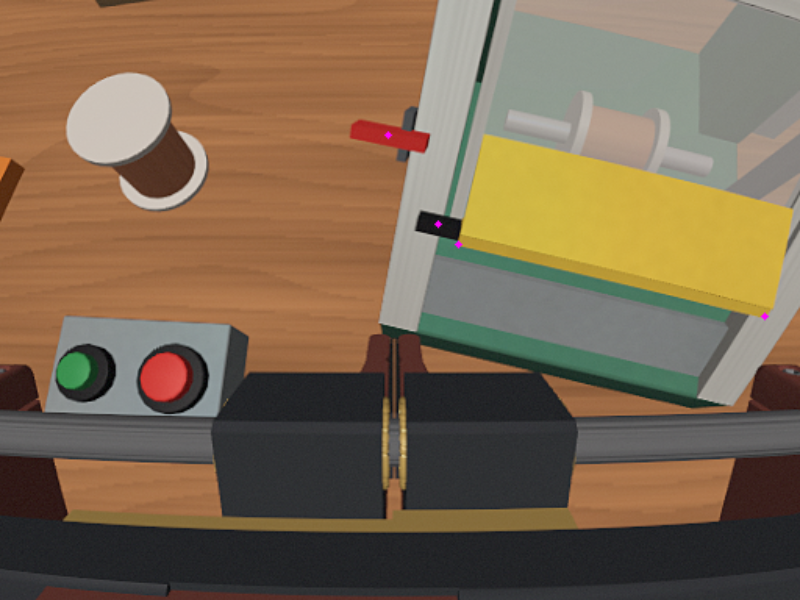

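Both views agree to under 1 mm: lip length is 194 mm and the pointer–mark sideways gap is 40 mm, matching the description. The cell yaw is about -13.3° and the required travel about 44 mm. Next I approach beneath the lip and push most of the way.

```bash
cat > geo.py <<'E'
from det import *
bl=np.array([.53492,.10327,.13405]);br=np.array([.49015,-.08567,.13520])
yv=(bl-br)*[1,1,0];yv/=np.linalg.norm(yv); yaw=np.degrees(np.arctan2(-yv[0],yv[1]))
fx=np.array([yv[1],-yv[0],0]);Z=np.array([0,0,1.])
xl=(fx-Z)/2**.5; zl=(fx+Z)/2**.5
L0=(bl+br)/2+.015*xl
def tcp(x,z,pitch,y=0):
    """TCP for fingertips at (x,y,z) of the starting lip_under frame"""
    p=np.radians(-pitch); tz=fx*np.sin(p)-Z*np.cos(p)
    return list(L0+x*xl+y*yv+z*zl-.182*tz), tz
E
python3 - <<'E'
from geo import *
from station import r
print(yaw,L0)
ok=lambda p,pt:r.inverse_kinematics(p,[180,pt,yaw]) is not None
for pt in (-45,-40,-37,-34,-30,-26):
    e,tz=tcp(.008,-.032,pt); s=list(np.array(e)-.09*tz)
    v=[ok(s,pt),ok(e,pt),ok(tcp(.008,-.01,pt)[0],pt),ok(tcp(.008,.05,pt)[0],pt)]; print(pt,v)
    if all(v): break
o=[180,pt,yaw]
r.reach([.36,.05,.38],[180,-30,0]); r.reach(s,o); r.wait(.2)
f0=np.array(r.sense()["contact_force"])
r.servo_line(e,speed=.1); r.wait(.1)
print("in",np.array(r.sense()["contact_force"])-f0)
f0=np.array(r.sense()["contact_force"]); z=-.032
while z<.005:
    z+=.001; r.servo_line(tcp(.008,z,pt)[0],speed=.03)
    f=(np.array(r.sense()["contact_force"])-f0)
    if -f@zl>2: break
print("contact z",z,f, -f@zl, r.sense()["clock"])
pickle.dump((pt,z),open("push.pkl","wb"))
S={n:r.snapshot(n) for n in("scene","side","wrist")}; pickle.dump(S,open("s1.pkl","wb"))
cv2.imwrite("pics/c.png",np.hstack([cv2.resize(S["wrist"]["frame"],(400,300)),cv2.resize(S["side"]["frame"][90:240,180:330],(400,400))[:300]])[:,:,::-1])
E
```

```text
-13.3305761965034 [0.52285582 0.00635445 0.1240184 ]
-45 [False, False, True, True]
-40 [False, True, True, True]
-37 [False, True, True, True]
-34 [False, True, True, True]
-30 [True, True, True, True]
in [-0.16978421  0.25171322 -0.29097566]
contact z -0.017999999999999988 [-1.41280144  0.80834922 -2.21328269] 2.6689023230213764 17.3
```

View pics/c.png

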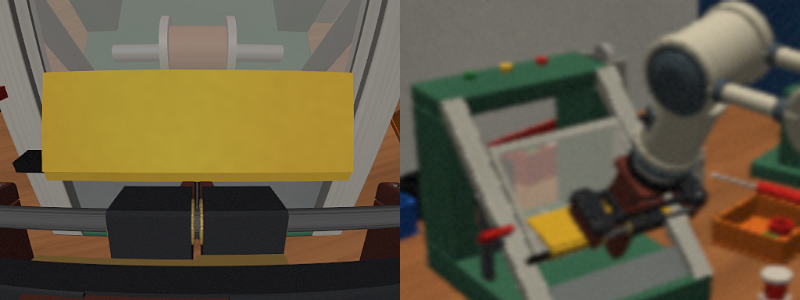

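The fingers are centred under the lip with light contact. The pointer is at left (28,160) and the mark is still higher. I'll push 38 mm, back off and re-measure.

```bash
python3 - <<'E'
from geo import *
from station import r
pt,z=pickle.load(open("push.pkl","rb"))
f0=np.array(r.sense()["contact_force"])
z+=.038; r.servo_line(tcp(.008,z,pt)[0],speed=.02); r.wait(.2)
s=r.sense(); print(np.array(s["contact_force"]), (np.array(s["tcp_pos"])-tcp(.008,z,pt)[0])@zl)
r.servo_line(tcp(.008,z-.012,pt)[0],speed=.05)
e,tz=tcp(.008,z-.012,pt); r.servo_line(list(np.array(e)-.09*tz),speed=.15)
W=[]
for y in (.05,.14):
    r.reach([.37,y,.39],[180,-30,0]); W.append(r.snapshot("wrist"))
pickle.dump((pt,z,W),open("push2.pkl","wb"))
D=[det(w) for w in W]
X={k:tri([(W[i],D[i][k]) for i in(0,1)]) for k in("bl","br","ptr","mark")}
for k in X: print(k,D[0][k]/.64,*X[k])
d=X["mark"][0]-X["ptr"][0]; print("rest x,y,z",d@xl,d@yv,d@zl, "moved",(X["bl"][0]-bl)@zl,(X["br"][0]-br)@zl, r.sense()["clock"])
cv2.imwrite("pics/w3.png",cv2.resize(W[0]["frame"][40:190,80:280][:,:,::-1],(800,600)))
E
```

```text
[-0.7443594   0.14221851 -1.2171231 ] 1.2994727268704272e-05
bl [312.5  206.25] [0.56150008 0.09664775 0.16376765] [np.float64(1.7866272600049336e-05), np.float64(1.7866272600039223e-05)]
br [642.1875 279.6875] [ 0.51616852 -0.09078709  0.16419872] [np.float64(5.5722527906994194e-05), np.float64(5.572252790719174e-05)]
ptr [292.18454361 188.03656101] [0.57250689 0.10899422 0.16503723] [np.float64(0.0002604287045833291), np.float64(0.0002604287045831819)]
mark [237.83614635 162.22839355] [0.59494569 0.14585561 0.15870277] [np.float64(0.00012439268718858248), np.float64(0.00012439268718845493)]
rest x,y,z 0.013908492260143488 0.04104189328092584 0.004950205767924404 moved 0.04038176822939986 0.039241621421166925 21.7333
```

View pics/w3.png

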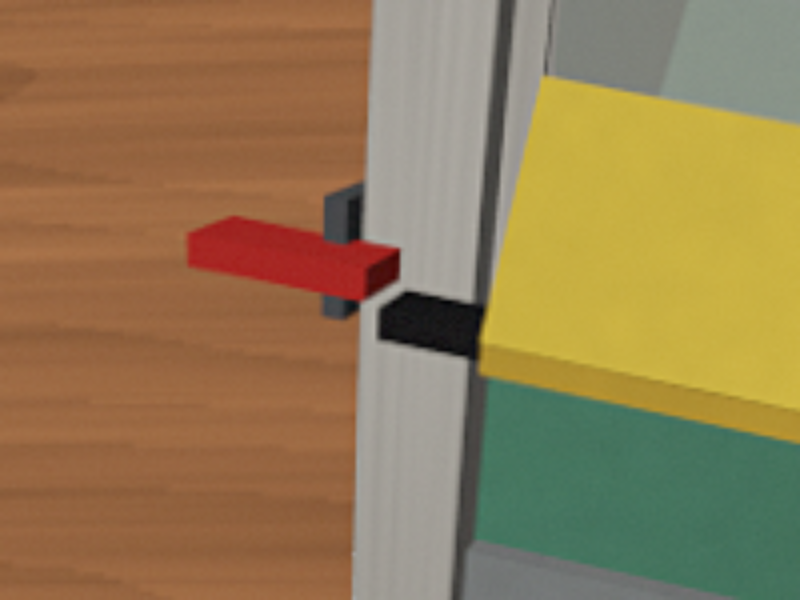

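The mark is at crop (290,255) and the pointer at (430,325). The remaining gap is about 5 mm along the slope, consistent with 44 mm less about 39 mm moved. I'll push 5 mm more, back away and verify.

```bash
python3 - <<'E'
from geo import *
from station import r
pt,z,W0=pickle.load(open("push2.pkl","rb")); o=[180,pt,yaw]
e,tz=tcp(.008,z-.012,pt)
r.reach([.37,.05,.39],[180,-30,0]); r.reach(list(np.array(e)-.09*tz),o); r.servo_line(e,speed=.1)
z+=.005; r.servo_line(tcp(.008,z,pt)[0],speed=.02); r.wait(.4)
r.servo_line(tcp(.008,z-.014,pt)[0],speed=.05)
e,tz=tcp(.008,z-.014,pt); r.servo_line(list(np.array(e)-.09*tz),speed=.15)
W=[]
for y in (.05,.14):
    r.reach([.37,y,.39],[180,-30,0]); W.append(r.snapshot("wrist"))
D=[det(w) for w in W]
X={k:tri([(W[i],D[i][k]) for i in(0,1)])[0] for k in("bl","br","ptr","mark")}
d=X["mark"]-X["ptr"]; print("rest x,y,z",d@xl,d@yv,d@zl, "moved",(X["bl"]-bl)@zl,(X["br"]-br)@zl, r.sense()["clock"])
S=r.snapshot("side")
c=np.hstack([cv2.resize(W[0]["frame"][40:190,80:280],(400,300)),cv2.resize(S["frame"],(400,300))])[:,:,::-1]
cv2.imwrite("pics/fin.png",c)
E
```

```text
rest x,y,z 0.013113795676631306 0.04098649052808671 0.0005328696616819037 moved 0.04448461026963534 0.04403323391373877 27.05
```

View pics/fin.png

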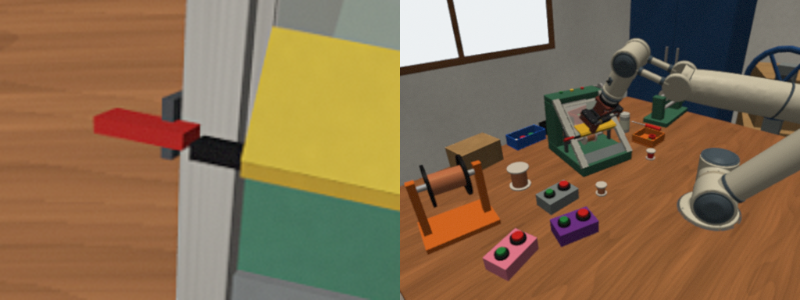

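The pointer at (217,152) now lines up with the mark at (146,130), with a 0.5 mm residual. Buttons are up, loose things are in place and the arm is clear, so I'm handing in.

```bash
python3 -c "
from station import r
print(r.hand_in(), r.sense()['clock'])"
```

```text
the job is handed in; nothing more can be done
the job is handed in; nothing more can be done
```

I pressed the red stop button, pushed the guard window up until its pointer measured within about 1 mm of the red mark, backed the arm clear and handed the job in at about 27 s; no verdict was shown.

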